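Pack the touch-up box with paint pens and tins

ROBOT

A 6-joint arm with a two-finger parallel gripper is mounted at the origin on the work surface. World frame = base frame: x ahead of the robot, y to its left, z up, the work surface at z = 0. Lengths are in m, angles in rad, forces in N, time in s.
With the tool pointing down it reaches from about 0.275 to 0.85 m from the base axis. Payload 19 kg.
Tool frame: the origin (TCP) lies on the centre line of the jaws, within the pads' length; the fingertips stand 8 mm ahead of it and the grasp point (between the pads) lies 11 mm behind it; z points along the fingers, y is the line along which they close (so a half turn about z gives the same grasp; the last joint's range is limited). The gripper opens to 85 mm and grips with 20 to 120 N. Pads are 22 mm wide; open, the fingers measure 114 mm over their backs; the gripper's body (76 mm by 85 mm) begins 54 mm behind the grasp point. The pads swing forward as they close: fully open they stand 13 mm farther back than shut.
Start: joints at [-1.286, 0.15, 1.437, -0, 1.554, -0.134], TCP at [0.234, -0.525, 0.239] pointing down, gripper open.
Joint ranges: [-2.8, 2.8], [-0.68, 2.1], [0.12, 2.68], [-1.39, 4.53], [0.16, 2.79], [-2.81, 2.81]. Speed limits (rad/s): [1.89, 1.89, 2.22, 3.01, 3.01, 3.01].

INTERFACE

Orientations are given as a 3x3 rotation matrix whose columns are the frame's x, y, z axes.
In Python, from plant import manip gives the robot as it stands.
- The arm moves only by the shell command python3 -m pendant 'ROWS' [OPENING] [FORCE]. ROWS is JSON, a list of rows, each a list of 4 numbers: the shift along the world's x, y, z in m, then the turn about the world's z in degrees. In form: [[x, y, z, roll], ...]. A call has 1 to 20 rows; each row shifts and turns the commanded pose from where the row before left it; what a row does not reach is not made up. A row lasts 1/12 s, in which the tool goes at most 41.7 mm and 7.16 degrees, less where a joint would pass 70% of its speed; a pose out of reach is approached as far as the arm can. A call with a gripper value outside its range is refused whole. OPENING is the finger opening in m, from 0 to 0.0854, set as the call begins (- or left out, the last holds). The fingers move at their own pace and stop on an object; FORCE is the grip in N (left out, the last holds). Time passes only in rows, so rows that do not move let the fingers close. It gives the time, the measured TCP pose, the force, the opening and the grip force at its end, in the units of the state.
- manip.sense(): the state, without advancing time (a new reading comes with each control period).
- manip.snapshot(name): name is "side" or "top" or "wrist"; returns a dict with "pixels" (384x512x3 uint8, red, green, blue), "range_z" (384x512 float32, m along the optical axis (not along the pixel's ray), 0 where there is no reading), "fx", "fy", "cx", "cy" (pixels), "extrinsics" (4x4, takes a point from camera to world coordinates). Camera axes: x right, y down, z forward; pixel columns grow to the right and rows downward; lengths in m; the calibration is good to about 2 mm. A picture is of the moment at which its call begins.
- manip.close_job(): hands the job in; it is judged then, once.
The state is a dict: "clock": time; "joint_pos": joint angles; "qvel": joint speeds; "joint_torque": joint torques, N m; "eef_pos": TCP position; "tcp_rot": TCP orientation; "ft_force": force on the tool from outside, world axes, zero at the start; "ft_torque": the same for the moment, N m; "gripper_width": opening from 0.0 (shut) to 1.0 (fully open); "grip_force": force on a finger pad.
Only numpy, scipy, OpenCV 4.12 (cv2) and the standard library are available. Lean on these libraries where they do the work, as an engineer would, in place of code of your own. Each camera call takes 0.05 s, during which the arm holds its last target. There are 200 camera calls.

TASK

Finish packing the touch-up box for the blue, red and yellow job: stand the yellow tin upright in the empty bay, and lay the blue, red and yellow paint pens across the two notched rails, each cradled in the pair of notches in front of the tin of its own colour. The green tin and the green and black pens belong to another job, so leave them where they are, and leave the blue and red tins in their bays. Set each piece down gently rather than dropping it, and let go.

Things in the scene. Friction and masses are not known exactly. Their poses are not given: they have to be found in the camera images.
- box: Fixed plywood box, 246 (x) x 245 (y) mm, walls and partitions 34 high, 5 thick, floor 6. Origin: centre of underside, z up. At +x three 75 mm tin bays centred at x 80.5, y -80, 0, 80; two tins in, one bay empty. At -x two rails along y, 12 thick, 34 high, at x -80 and 0, each with three 90-degree V-notches 32 wide, 16 deep, at y -80, 0, 80, in line with the bays. All notches start empty.
- tin_blue: Lever-lid paint tin, upright, 54 mm dia x 62 mm, 190 g, blue label and lid. Origin at the centre of its underside, z up. It already stands in a bay of the box, within 3 mm of the bay's centre.
- tin_red: Lever-lid paint tin, upright, 54 mm dia x 62 mm, 190 g, red label and lid. Origin at the centre of its underside, z up. It already stands in a bay of the box, within 3 mm of the bay's centre.
- tin_yellow: Lever-lid paint tin, upright, 54 mm dia x 62 mm, 190 g, yellow label and lid. Origin at the centre of its underside, z up. It stands on the bench at the start.
- pen_blue: Paint pen lying on its side: cylinder 22 mm dia x 132 mm, 55 g, aluminium with blue cap, band and tail. Origin on its axis at mid-length, 11 mm above the bench; x along the pen. Rolls if pushed. Cradled in the box it lies along the box's x, centred on box x = -40 mm (12 mm spare at each end), axis 34 mm above the box's underside.
- pen_red: Paint pen lying on its side: cylinder 22 mm dia x 132 mm, 55 g, aluminium with red cap, band and tail. Origin on its axis at mid-length, 11 mm above the bench; x along the pen. Rolls if pushed. Cradled in the box it lies along the box's x, centred on box x = -40 mm (12 mm spare at each end), axis 34 mm above the box's underside.
- pen_yellow: Paint pen lying on its side: cylinder 22 mm dia x 132 mm, 55 g, aluminium with yellow cap, band and tail. Origin on its axis at mid-length, 11 mm above the bench; x along the pen. Rolls if pushed. Cradled in the box it lies along the box's x, centred on box x = -40 mm (12 mm spare at each end), axis 34 mm above the box's underside.
- tin_green: Lever-lid paint tin, upright, 54 mm dia x 62 mm, 190 g, green label and lid. Origin at the centre of its underside, z up. Belongs to another job; stands on the bench.
- pen_green: Paint pen lying on its side: cylinder 22 mm dia x 132 mm, 55 g, aluminium with green cap, band and tail. Origin on its axis at mid-length, 11 mm above the bench; x along the pen. Rolls if pushed. Belongs to another job.
- pen_black: Paint pen lying on its side: cylinder 22 mm dia x 132 mm, 55 g, aluminium with black cap, band and tail. Origin on its axis at mid-length, 11 mm above the bench; x along the pen. Rolls if pushed. Belongs to another job.
Mind the look-alikes: they are no part of the job. Of the things that look like the pen_yellow, the larger one is meant.

How it is judged:
By the outcome, as a careful person would: the job done as asked, in the order asked, and still so for the second after the job is handed in, with the robot touching nothing.
It also fails if it takes over 99 s, if anything falls off the work surface, if the arm or the gripper's body presses on something with over 40 N, if the wrist force passes 120 N, or if a joint passes its speed limit or range.

## Working session

There is one attempt and no reset: what is moved stays moved. The work goes in short steps, Python scripts to look and compute and a shell command to move; the robot and the scene stay as the last step left them, time stands still between calls to the robot, and variables do not carry over. Pictures are saved under pics/ and viewed, at most 14 in all, crops included, and the job is handed in when it is done.

```bash
ls; mkdir -p pics; python3 - <<'E'
from plant import manip
import cv2,numpy as np,pickle
for n in ["top","side"]:
    s=manip.snapshot(n); pickle.dump(s,open(f"pics/{n}0.pkl","wb"))
    cv2.imwrite(f"pics/{n}0.png",s["pixels"][:,:,::-1])
    print(n,s["fx"],s["cx"],s["cy"],np.round(s["extrinsics"],3).tolist())
E
```

```text
pics
top 421.7135412150367 256.1105488825284 192.44113931755808 [[0.025, -0.996, 0.085, 0.408], [-1.0, -0.024, 0.016, -0.002], [-0.014, -0.085, -0.996, 0.999], [0.0, 0.0, 0.0, 1.0]]
side 410.14282982390847 249.3628598233314 196.09121693157286 [[-0.977, -0.153, 0.152, 0.303], [-0.215, 0.71, -0.671, 0.81], [-0.005, -0.688, -0.726, 0.931], [0.0, 0.0, 0.0, 1.0]]
```

View pics/top0.png

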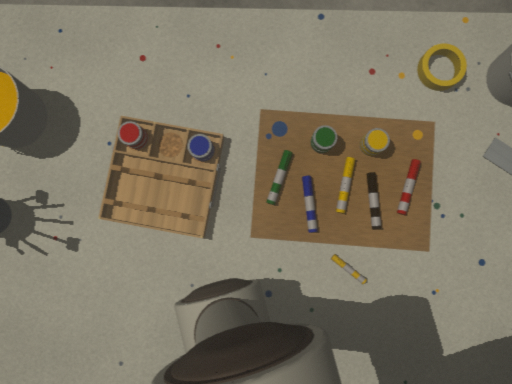

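View pics/side0.png

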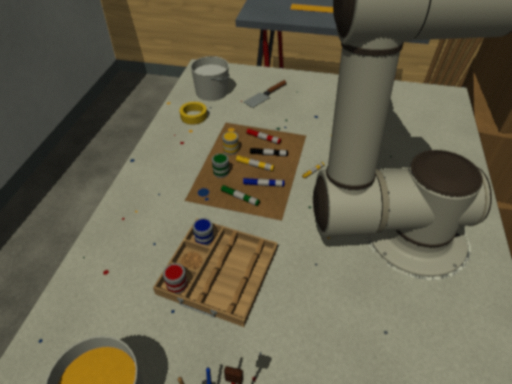

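Top view: the box has red (130,133) and blue (200,147) tins, with the middle bay (170,145) empty. Yellow pen candidates are the large one on the mat (346,186) and a thin one off the mat (350,269). The larger, at (346,186), is meant. The yellow tin is at (377,141). I'll confirm with a crop and measure.

```bash
cat > h.py <<'E'
import numpy as np,cv2,pickle
def cloud(s):
    Z=s["range_z"];v,u=np.mgrid[:Z.shape[0],:Z.shape[1]]
    P=np.stack([(u-s["cx"])/s["fx"]*Z,(v-s["cy"])/s["fy"]*Z,Z],-1)
    E=s["extrinsics"];W=P@E[:3,:3].T+E[:3,3];W[Z==0]=np.nan
    return W
def cast(s,uv,z):
    uv=np.atleast_2d(uv).astype(float)
    d=np.c_[(uv[:,0]-s["cx"])/s["fx"],(uv[:,1]-s["cy"])/s["fy"],np.ones(len(uv))]
    E=s["extrinsics"];d=d@E[:3,:3].T
    return E[:3,3]+d*((z-E[2,3])/d[:,2])[:,None]
E
python3 - <<'E'
from h import *
s=pickle.load(open("pics/top0.pkl","rb"));W=cloud(s);im=s["pixels"]
print("mat z",np.nanmedian(W[220:235,330:360,2]),"bench z",np.nanmedian(W[300:310,90:110,2]))
m=((W[...,2]>0.009)).astype(np.uint8);m[:,:250]=0;m[260+25:]=0
n,l,st,c=cv2.connectedComponentsWithStats(m)
hsv=cv2.cvtColor(im,cv2.COLOR_RGB2HSV)
for i in range(1,n):
    if st[i,4]<25: continue
    zz=W[...,2][l==i]; zt=np.nanpercentile(zz,95)
    v,u=np.where(l==i)
    (cx,cy),(w,h),a=cv2.minAreaRect(np.c_[u,v].astype(np.float32))
    mm=np.cov(cast(s,np.c_[u,v],0.011)[:,:2].T); ev,V=np.linalg.eigh(mm);d=V[:,1]
    print(i,np.round(c[i]),st[i,4],"z95 %.4f"%zt,"ctr",np.round(cast(s,[cx,cy],min(zt,.011) if zt<.04 else zt)[0],4),"wh mm",np.round(np.array([w,h])/422*1000*(1-zt)),"ang",round(np.degrees(np.arctan2(d[1],d[0])),1),"hsv",np.median(hsv[l==i],axis=0))
# box: wall tops z~0.034
b=((W[...,2]>0.027)).astype(np.uint8);b[:,:95]=0;b[:,230:]=0;b[:110]=0;b[245:]=0
v,u=np.where(b); pts=np.c_[u,v]
for z in [.034]:
    q=W[v,u]; q=q[(abs(q[:,2]-.034)<.006)]
    r=cv2.minAreaRect((q[:,:2]*1000).astype(np.float32)); print("box rect mm",r, np.nanmedian(q[:,2]))
for n,(u0,u1,v0,v1) in dict(red=(112,145,118,150),blue=(185,216,132,162)).items():
    mk=(W[v0:v1,u0:u1,2]>.05); q=W[v0:v1,u0:u1][mk]; print(n,cv2.minEnclosingCircle((q[:,:2]*1000).astype(np.float32)),np.median(q[:,2]))
crop=cv2.resize(im[105:290,245:445],None,fx=3.2,fy=3.2,interpolation=cv2.INTER_CUBIC)[:,:,::-1]; cv2.imwrite("pics/c1.png",crop)
crop=cv2.resize(im[110:245,90:235],None,fx=4,fy=4,interpolation=cv2.INTER_CUBIC)[:,:,::-1]; cv2.imwrite("pics/c2.png",crop)
E
```

```text
mat z 0.0003888899287574632 bench z 4.867573992084484e-05
1 [443.  66.] 1157 z95 0.0386 ctr [ 0.8054 -0.4256  0.011 ] wh mm [100. 110.] ang 132.8 hsv [ 24. 175. 150.]
2 [502.  76.] 1005 z95 0.1088 ctr [ 0.7507 -0.5055  0.1088] wh mm [125.  49.] ang 176.0 hsv [24. 29. 95.]
3 [324. 139.] 559 z95 0.0644 ctr [ 0.6121 -0.1355  0.0644] wh mm [53. 63.] ang 146.1 hsv [54. 84. 83.]
4 [375. 141.] 598 z95 0.0645 ctr [ 0.6082 -0.2499  0.0645] wh mm [52. 67.] ang 128.7 hsv [ 23. 158. 144.]
6 [280. 177.] 506 z95 0.0242 ctr [ 0.5298 -0.0407  0.011 ] wh mm [ 21. 130.] ang 162.2 hsv [44.  92.  83.5]
9 [346. 185.] 523 z95 0.0241 ctr [ 0.5151 -0.1958  0.011 ] wh mm [ 22. 130.] ang 169.6 hsv [ 22. 181. 142.]
10 [409. 186.] 532 z95 0.0237 ctr [ 0.5146 -0.3439  0.011 ] wh mm [ 22. 131.] ang 164.3 hsv [  5.  153.5 126. ]
12 [374. 200.] 528 z95 0.0239 ctr [ 0.4798 -0.262   0.011 ] wh mm [131.  22.] ang -174.1 hsv [17. 80. 61.]
13 [310. 203.] 521 z95 0.0238 ctr [ 0.4683 -0.1124  0.011 ] wh mm [131.  21.] ang -172.3 hsv [118.  70. 103.]
14 [349. 269.] 264 z95 0.0177 ctr [ 0.3196 -0.205   0.011 ] wh mm [97. 15.] ang 53.0 hsv [ 22. 132. 138.]
15 [255. 282.] 51 z95 0.1968 ctr [0.3072 0.0084 0.1968] wh mm [ 8. 19.] ang 87.4 hsv [23. 39. 78.]
box rect mm ((523.385986328125, 233.5994873046875), (255.835205078125, 246.5019073486328), 80.9090347290039) 0.03379131098872218
red ((614.994873046875, 301.5211181640625), 27.56473731994629) 0.06773109103048103
blue ((589.9226684570312, 141.89892578125), 27.324459075927734) 0.06779525241890866
```

View pics/c1.png

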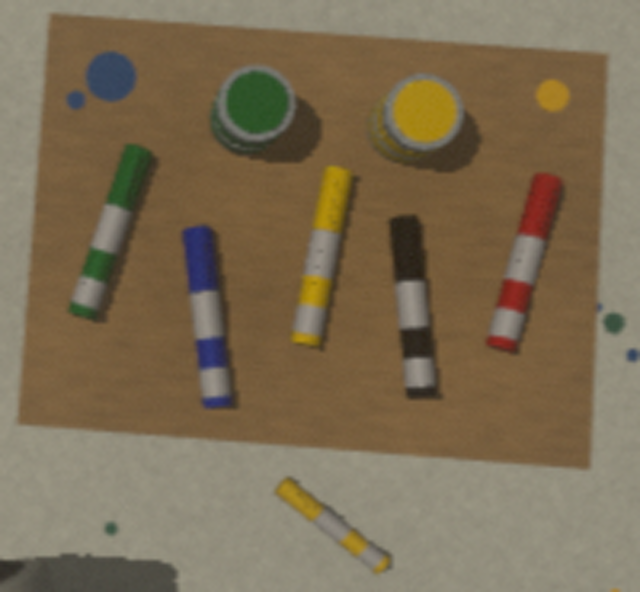

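View pics/c2.png

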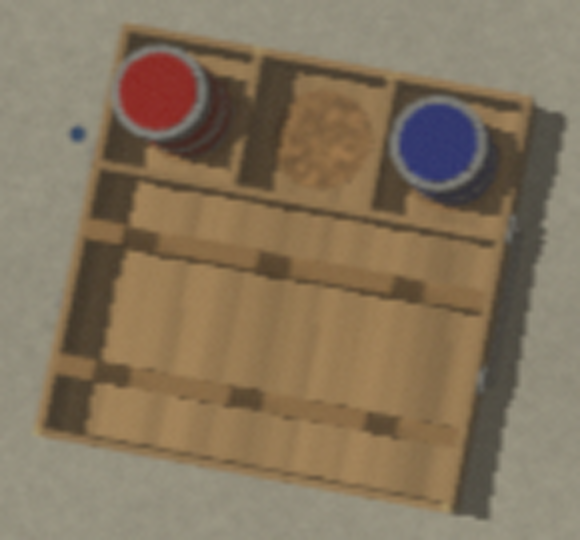

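The crops confirm it: the large yellow pen is 130x22 mm, mid-mat at (325,255) in the crop. The thin one at (335,525) is a 97x15 mm look-alike. The middle bay is empty, so yellow goes to the middle notches, with red on +y and blue on -y. Next I'll refine the numbers.

```bash
python3 - <<'E'
from h import *
from plant import manip
s=pickle.load(open("pics/top0.pkl","rb"));W=cloud(s);im=s["pixels"]
hsv=cv2.cvtColor(im,cv2.COLOR_RGB2HSV)
c=np.array([[120.75,116.25],[223,134.25],[203,238],[100,218.25]])
q=cast(s,c,.034)[:,:2]*1000;print("corners",q.round(1).tolist(),"ctr",q.mean(0),"sides",np.linalg.norm(q-np.roll(q,-1,0),axis=1))
ex=(q[0]+q[1]-q[2]-q[3]);ey=(q[0]+q[3]-q[1]-q[2]);print("yaw",np.degrees(np.arctan2(ex[1],ex[0])),np.degrees(np.arctan2(ey[1],ey[0]))-90)
# lids by colour -> cast at known heights
def lid(name,u0,u1,v0,v1,h0,h1,z):
    H=hsv[v0:v1,u0:u1];m=(W[v0:v1,u0:u1,2]>z-.006)&(H[...,1]>120)&(H[...,0]>=h0)&(H[...,0]<=h1)
    v,u=np.where(m);print(name,cast(s,[u.mean()+u0,v.mean()+v0],z).round(4),m.sum())
lid("yel",355,395,122,165,15,35,.062);lid("red",112,145,118,150,0,10,.068);lid("blue",185,216,132,162,105,130,.068)
# side view cross-check of yellow tin & pens via range
S=pickle.load(open("pics/side0.pkl","rb"));w=cloud(S)
H=cv2.cvtColor(S["pixels"],cv2.COLOR_RGB2HSV)
for n,x,y,r,z0 in [("ytin",.606,-.25,.05,.054),("pb",.468,-.112,.08,.015),("pr",.515,-.344,.08,.015),("py",.515,-.196,.08,.015)]:
    m=(np.hypot(w[...,0]-x,w[...,1]-y)<r)&(w[...,2]>z0)
    if n!="ytin": m&=w[...,2]<.03
    P=w[m]; rr=cv2.minAreaRect((P[:,:2]*1000).astype(np.float32)) ; print(n,np.round(P.mean(0),4),rr,len(P))
st=manip.sense();print(np.round(st["eef_pos"],4),np.round(st["tcp_rot"],3).tolist(),st["gripper_width"],st["ft_force"])
E
```

```text
corners [[661.2, 335.1], [623.7, 93.8], [382.5, 131.7], [421.5, 370.4]] ctr [522.20542025 232.75307882] sides [244.21281052 244.16294913 241.81398144 242.28200099]
yaw -8.662699151583224 -9.0610043420034
yel [[ 0.6138 -0.2562  0.062 ]] 304
red [[0.6158 0.3024 0.068 ]] 283
blue [[0.59   0.1437 0.068 ]] 246
ytin [ 0.6102 -0.2519  0.059 ] ((609.4608154296875, -254.49342346191406), (54.338558197021484, 53.534793853759766), 56.77255630493164) 138
pb [ 0.4664 -0.1253  0.0184] ((470.293212890625, -144.53875732421875), (130.92684936523438, 92.09635162353516), 7.930408954620361) 212
pr [ 0.5073 -0.3365  0.0187] ((511.0858459472656, -337.8653869628906), (22.655317306518555, 131.32046508789062), 78.17381286621094) 112
py [ 0.5084 -0.2137  0.0186] ((506.1295471191406, -224.92538452148438), (89.53431701660156, 130.95362854003906), 79.71700286865234) 217
[ 0.2338 -0.5251  0.2388] [[0.914, 0.407, -0.0], [0.407, -0.914, 0.001], [0.0, -0.001, -1.0]] 1.0015341452913193 [-0.11047441  0.42308513 -0.30453625]
```

```bash
python3 -m pendant '[[0.032,0.022,0,4.75],[0.032,0.022,0,4.75],[0.032,0.022,0,4.75],[0.032,0.022,0,4.75],[0.032,0.022,0,4.75],[0.032,0.022,0,4.75],[0.032,0.023,0,4.75],[0.032,0.023,0,4.75],[0.032,0.023,0,4.75],[0.03,0.023,0,4.75],[0.03,0.023,0,4.75],[0.03,0.024,0,4.75],[0,0,0,0],[0,0,0,0],[0,0,0,0]]' 0.085
cat > look.py <<'E'
import sys
from h import *
from plant import manip
n,name=sys.argv[1:3]
s=manip.snapshot(n);pickle.dump(s,open(f"pics/{name}.pkl","wb"));cv2.imwrite(f"pics/{name}.png",s["pixels"][:,:,::-1])
st=manip.sense();print("t",st["clock"],np.round(st["eef_pos"],4),"yawY",np.degrees(np.arctan2(st["tcp_rot"][1][1],st["tcp_rot"][0][1])).round(2),"w",st["gripper_width"])
E
python3 look.py wrist w1
python3 - <<'E'
from h import *
s=pickle.load(open("pics/w1.pkl","rb"));W=cloud(s)
m=(abs(W[...,2]-.062)<.012)&(np.hypot(W[...,0]-.612,W[...,1]+.254)<.05)
q=W[m];print(len(q),cv2.minEnclosingCircle((q[:,:2]*1000).astype(np.float32)),q.mean(0),np.round(s["extrinsics"],3).tolist())
E
```

```text
clock: 1.35
eef_pos: [0.6116, -0.2543, 0.2388]
tcp_rot: [[0.157, 0.988, -0.001], [0.988, -0.157, 0.0], [0.0, -0.001, -1.0]]
ft_force: [-1.5, -0.3, 0.0]
gripper_width: 0.996
grip_force: 0.0
t 1.4 [ 0.6112 -0.2548  0.239 ] yawY -9.08 w 0.9943702808384963
1916 ((612.054443359375, -257.53057861328125), 27.256921768188477) [ 0.61222726 -0.25658644  0.06198369] [[0.988, -0.15, -0.046, 0.623], [-0.157, -0.947, -0.28, -0.183], [-0.002, 0.284, -0.959, 0.373], [0.0, 0.0, 0.0, 1.0]]
```

View pics/w1.png

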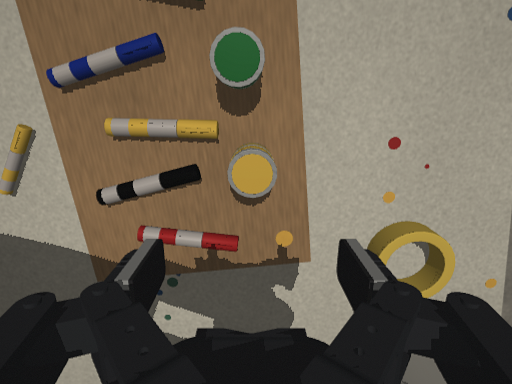

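Wrist view: the yellow tin lid is at (252,172), measured at (0.612,-0.257) with top height 62 mm, which is as expected. Pens: yellow (162,128), blue (105,60), red (188,238). Now grasping the tin.

```bash
python3 -m pendant '[[0.001,-0.002,-0.03,0],[0,0,-0.03,0],[0,0,-0.03,0],[0,0,-0.03,0],[0,0,-0.03,0],[0,0,-0.022,0],[0,0,-0.01,0],[0,0,-0.01,0],[0,0,0,0],[0,0,0,0]]' 0.085 40
python3 -m pendant '[[0,0,0,0],[0,0,0,0],[0,0,0,0],[0,0,0,0],[0,0,0,0],[0,0,0,0],[0,0,0,0],[0,0,0,0],[0,0,0,0],[0,0,0,0]]' 0.04 40
python3 - <<'E'
from h import *
s=pickle.load(open("pics/w1.pkl","rb"));W=cloud(s)
hsv=cv2.cvtColor(s["pixels"],cv2.COLOR_RGB2HSV)
for n,(u0,u1,v0,v1) in dict(blue=(40,172,25,95),yel=(98,226,110,146),red=(130,245,218,256)).items():
    m=np.zeros(W.shape[:2],np.uint8);m[v0:v1,u0:u1]=W[v0:v1,u0:u1,2]>.0085
    k,l,st,c=cv2.connectedComponentsWithStats(m);i=1+st[1:,4].argmax()
    q=W[l==i];r=cv2.minAreaRect((q[:,:2]*1000).astype(np.float32));b=cv2.boxPoints(r)
    e=max([b[1]-b[0],b[2]-b[1]],key=np.linalg.norm)
    print(n,np.round(r[0],1),np.round(r[1],1),"ang",np.degrees(np.arctan2(e[1],e[0]))%180,"ztop",np.percentile(q[:,2],97),len(q))
E
```

```text
clock: 2.23
eef_pos: [0.613, -0.2569, 0.0483]
tcp_rot: [[0.157, 0.988, 0.001], [0.988, -0.157, -0.001], [-0.0, 0.001, -1.0]]
ft_force: [1.1, -0.8, 0.6]
gripper_width: 0.994
grip_force: 0.0
clock: 3.07
eef_pos: [0.6133, -0.2565, 0.0487]
tcp_rot: [[0.156, 0.988, 0.001], [0.988, -0.156, -0.001], [-0.001, 0.002, -1.0]]
ft_force: [-1.6, 1.1, 7.4]
gripper_width: 0.615
grip_force: 41.0
blue [ 467.1 -113.8] [132.3  21.5] ang 7.7729673 ztop 0.02394065131216089 2514
yel [ 513.  -196.7] [ 21.9 132.3] ang 169.84554 ztop 0.024122915182356895 2040
red [ 527.8 -291.1] [129.1 131.8] ang 163.80658 ztop 0.2606169908218794 1945
```

```bash
python3 -m pendant '[[0,0,0.01,0],[0,0,0.03,0],[0,0,0.04,0],[0,0,0.04,0],[0,0,0.04,0],[0,0.02,0.03,0]]'
python3 -m pendant '[[-0.001,0.036,0,0],[-0.001,0.036,0,0],[-0.001,0.036,0,0],[-0.001,0.036,0,0],[-0.001,0.036,0,0],[-0.001,0.036,0,0],[-0.001,0.036,0,0],[-0.001,0.036,0,0],[-0.001,0.036,0,0],[-0.001,0.036,0,0],[-0.001,0.036,0,0],[0,0.036,0,0],[0,0.02,0,0],[0,0.0055,0,0],[0,0,0,0],[0,0,0,0],[0,0,0,0]]'
python3 look.py wrist w2
python3 - <<'E'
from h import *
s=pickle.load(open("pics/w2.pkl","rb"));W=cloud(s);m=(abs(W[...,2]-.034)<.003)
q=W[m];print(len(q),np.nanmin(q,0),np.nanmax(q,0))
E
```

```text
clock: 3.57
eef_pos: [0.6126, -0.2385, 0.2417]
tcp_rot: [[0.159, 0.987, 0.003], [0.987, -0.159, -0.002], [-0.002, 0.003, -1.0]]
ft_force: [0.5, -0.3, -1.7]
gripper_width: 0.619
grip_force: 42.7
clock: 4.98
eef_pos: [0.6019, 0.22, 0.2376]
tcp_rot: [[0.158, 0.988, 0.0], [0.988, -0.158, -0.0], [-0.0, 0.0, -1.0]]
ft_force: [-0.7, 0.2, -1.7]
gripper_width: 0.615
grip_force: 42.9
t 5.0333 [0.602  0.2199 0.2376] yawY -9.08 w 0.6148774172425755
7460 [0.38103606 0.11893593 0.03100003] [0.66225762 0.37384147 0.03692138]
```

View pics/w2.png

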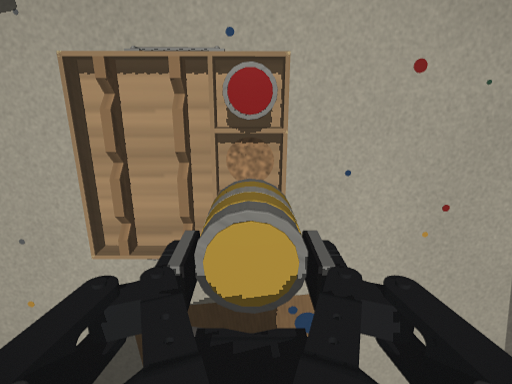

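The tin is held upright. The box is visible with top-wall corners at (58,53), (290,52) and (93,258). Partitions bound the middle bay at row 130.

```bash
python3 - <<'E'
from h import *
s=pickle.load(open("pics/w2.pkl","rb"));W=cloud(s)
c=cast(s,[[59,53],[290,52],[93,258]],.034)[:,:2]*1000
print(c.round(1)); e=c[1]-c[0];f=c[0]-c[2];print(np.linalg.norm(e),np.linalg.norm(f),np.degrees(np.arctan2(e[1],e[0])),np.degrees(np.arctan2(f[1],f[0]))-90,"ctr",(c[1]+c[2])/2)
for y in (-8.7,-9.,-9.3):
  a=np.radians(y);R=np.array([[np.cos(a),-np.sin(a)],[np.sin(a),np.cos(a)]])
  m=(abs(W[...,2]-.034)<.003);m[262:]=0;q=(W[m][:,:2]*1000-[522.7,233.3])@R
  # outer walls: top wall (+y), left wall(-x), right(+x), bay partition lines
  def band(ax,lo,hi,o0,o1):
    t=q[(q[:,ax]>lo)&(q[:,ax]<hi)&(q[:,1-ax]>o0)&(q[:,1-ax]<o1)];p=np.polyfit(t[:,1-ax],t[:,ax],1);return np.round([np.median(t[:,ax]),np.degrees(p[0]),len(t)],2)
  print(y,"+y wall (120)",band(1,113,128,-120,120),"-x wall (-120.5)",band(0,-128,-113,-110,110),"+x(120.5)",band(0,114,128,-10,110),"part y40",band(1,33,47,50,112))
E
```

```text
[[421.8 371.5]
 [662.  334.2]
 [382.9 132.8]]
243.11030711864274 241.81245250235858 -8.818637502786958 -9.264133734538802 ctr [522.45521806 233.52169097]
-8.7 +y wall (120) [ 1.1985e+02 -1.4000e-01  1.5570e+03] -x wall (-120.5) [-1.2083e+02  3.8000e-01  1.1100e+03] +x(120.5) [1.1927e+02 4.5000e-01 5.3500e+02] part y40 [ 39.41  -1.02 235.  ]
-9.0 +y wall (120) [1.1966e+02 9.0000e-02 1.5500e+03] -x wall (-120.5) [-1.2084e+02  8.0000e-02  1.1140e+03] +x(120.5) [1.1901e+02 1.5000e-01 5.3500e+02] part y40 [ 39.75  -0.72 235.  ]
-9.3 +y wall (120) [1.1987e+02 3.2000e-01 1.5490e+03] -x wall (-120.5) [-1.2091e+02 -2.3000e-01  1.1140e+03] +x(120.5) [ 1.187e+02 -1.500e-01  5.340e+02] part y40 [ 40.2   -0.42 235.  ]
```

Box centre is (0.522,0.233) with yaw -9.0°, so the tin is over the bay within 1 mm. Lowering.

```bash
python3 -m pendant '[[0,0.001,-0.03,0],[0,0,-0.03,0],[0,0,-0.03,0],[0,0,-0.03,0],[0,0,-0.03,0],[0,0,-0.015,0],[0,0,-0.01,0],[0,0,-0.003,0],[0,0,-0.001,0],[0,0,-0.001,0],[0,0,-0.001,0],[0,0,0,0],[0,0,0,0]]'
```

```text
clock: 6.12
eef_pos: [0.6021, 0.2223, 0.057]
tcp_rot: [[0.156, 0.988, 0.001], [0.988, -0.156, 0.0], [0.0, 0.001, -1.0]]
ft_force: [0.2, 0.6, -1.1]
gripper_width: 0.613
grip_force: 42.8
```

```bash
python3 -m pendant '[[0,0,-0.001,0],[0,0,0,0],[0,0,-0.001,0],[0,0,0,0],[0,0,0,0]]'; python3 -m pendant '[[0,0,-0.001,0],[0,0,0,0],[0,0,0,0]]'
```

```text
clock: 6.53
eef_pos: [0.602, 0.2223, 0.0547]
tcp_rot: [[0.157, 0.988, 0.0], [0.988, -0.157, 0.0], [0.0, 0.0, -1.0]]
ft_force: [-1.7, -0.9, 4.1]
gripper_width: 0.617
grip_force: 43.2
clock: 6.78
eef_pos: [0.602, 0.2223, 0.0547]
tcp_rot: [[0.156, 0.988, 0.001], [0.988, -0.156, 0.0], [0.0, 0.001, -1.0]]
ft_force: [-7.0, -1.1, 17.2]
gripper_width: 0.617
grip_force: 44.5
```

```bash
python3 -m pendant '[[0,0,0,0],[0,0,0,0],[0,0,0,0],[0,0,0,0],[0,0,0,0]]' 0.0854
python3 -m pendant '[[0,0,0.01,0],[0,0,0.02,0],[0,0,0.035,0],[0,0,0.04,0],[0,0,0.04,0],[-0.0135,-0.0338,0,-6.1],[-0.0135,-0.0336,0,-6.1],[-0.0135,-0.0336,0,-6.1],[-0.0135,-0.0336,0,-6.1],[-0.0135,-0.0336,0,-6.1],[-0.0135,-0.0336,0,-6.1],[-0.0135,-0.0336,0,-6.1],[-0.0135,-0.0336,0,-6.1],[-0.0135,-0.0336,0,-6.1],[-0.0130,-0.0336,0,-6.1],[0,0,0,-6.1],[0,0,0,-6.0],[0,0,0,0],[0,0,0,0]]' 
python3 -m pendant '[[0,0,0,0],[0,0,0,0],[0,0,0,0]]' 0.05
python3 look.py wrist w3
python3 look.py top t3
python3 - <<'E'
from h import *
for f,(x,y) in [("w3",(.4675,-.1135)),("t3",(.602,.221)),("w3",(.515,-.196))]:
    s=pickle.load(open(f"pics/{f}.pkl","rb"));W=cloud(s)
    if f=="t3":
        m=(abs(W[...,2]-.068)<.008)&(np.hypot(W[...,0]-x,W[...,1]-y)<.035)
    else: m=(abs(W[...,2]-.016)<.008)&(np.hypot(W[...,0]-x,W[...,1]-y)<.085)
    k,l,st,c=cv2.connectedComponentsWithStats(m.astype(np.uint8))
    i=1+st[1:,4].argmax()
    q=W[l==i];r=cv2.minAreaRect((q[:,:2]*1000).astype(np.float32));print(f,r,len(q),q[:,2].max())
E
```

```text
clock: 7.2
eef_pos: [0.6018, 0.2222, 0.0531]
tcp_rot: [[0.157, 0.988, -0.0], [0.988, -0.157, -0.0], [-0.0, -0.0, -1.0]]
ft_force: [-0.0, -0.7, -0.4]
gripper_width: 0.998
grip_force: 0.0
clock: 8.78
eef_pos: [0.4673, -0.114, 0.1988]
tcp_rot: [[0.99, 0.141, 0.001], [0.141, -0.99, -0.0], [0.001, 0.0, -1.0]]
ft_force: [-0.4, 0.8, 0.4]
gripper_width: 1.0
grip_force: 0.0
clock: 9.03
eef_pos: [0.4674, -0.1136, 0.1983]
tcp_rot: [[0.99, 0.14, 0.0], [0.14, -0.99, 0.0], [0.0, -0.0, -1.0]]
ft_force: [0.5, -0.3, -0.7]
gripper_width: 0.607
grip_force: 0.0
t 9.0833 [ 0.4674 -0.1137  0.1983] yawY -81.99 w 0.5879026917655771
t 9.1333 [ 0.4674 -0.1137  0.1983] yawY -82.02 w 0.5839071044981616
w3 ((466.3984375, -112.82945251464844), (132.02503967285156, 21.552358627319336), 7.4382853507995605) 2198 0.023992394736898237
t3 ((603.3890380859375, 221.645751953125), (52.561092376708984, 53.360443115234375), 2.223437786102295) 456 0.07406654198096119
w3 ((513.0305786132812, -195.3891143798828), (20.91507911682129, 131.82522583007812), 79.88333892822266) 2492 0.02398187124701462
```

View pics/w3.png

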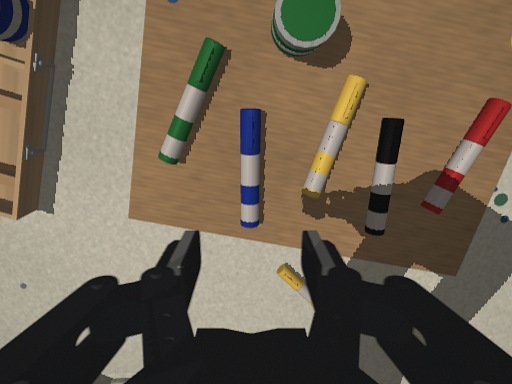

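Wrist view: the blue pen lies at (250,168), aligned with the jaws. The tin stands in its bay at (0.603,0.222). Picking blue.

```bash
python3 -m pendant '[[-0.001,0.001,-0.03,0],[0,0,-0.035,0],[0,0,-0.035,0],[0,0,-0.035,0],[0,0,-0.025,0],[0,0,-0.015,0],[0,0,-0.007,0],[0,0,-0.004,0],[0,0,0,0],[0,0,0,0]]'
python3 -m pendant '[[0,0,0,0],[0,0,0,0],[0,0,0,0],[0,0,0,0],[0,0,0,0],[0,0,0,0],[0,0,0,0]]' 0.012 25
```

```text
clock: 9.97
eef_pos: [0.4669, -0.1132, 0.0132]
tcp_rot: [[0.99, 0.138, 0.001], [0.138, -0.99, -0.0], [0.001, 0.001, -1.0]]
ft_force: [-0.0, 0.3, 0.7]
gripper_width: 0.585
grip_force: 0.0
clock: 10.55
eef_pos: [0.4668, -0.1132, 0.0131]
tcp_rot: [[0.991, 0.137, 0.001], [0.137, -0.991, -0.0], [0.001, 0.001, -1.0]]
ft_force: [-1.1, 0.5, 7.6]
gripper_width: 0.244
grip_force: 25.0
```

```bash
python3 -m pendant '[[0,0,0.01,0],[0,0,0.03,0],[0,0,0.04,0],[0,0,0.04,0],[0.0004,0.0342,0,-5.5],[0.0004,0.0342,0,-5.5],[0.0004,0.0342,0,-5.6],[0.0004,0.0342,0,0],[0.0004,0.0342,0,0],[0.0004,0.0342,0,0],[0.0004,0.0342,0,0],[0.0004,0.0242,0,0],[0,0.01,0,0],[0,0,0,0],[0,0,0,0],[0,0,0,0]]'
python3 look.py wrist w4
```

```text
clock: 11.88
eef_pos: [0.4696, 0.1597, 0.1325]
tcp_rot: [[0.988, -0.152, 0.0], [-0.152, -0.988, -0.0], [0.0, 0.0, -1.0]]
ft_force: [0.4, -0.8, -0.1]
gripper_width: 0.242
grip_force: 24.7
t 11.9333 [0.4696 0.1595 0.1325] yawY -98.77 w 0.24774491581933925
```

View pics/w4.png

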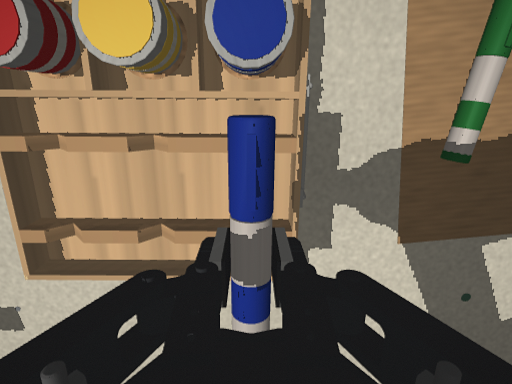

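Blue pen at (251,225) is in line with the blue tin (248,30) and square to the rails. Lowering.

```bash
python3 -m pendant '[[0.0005,0.0007,-0.03,0],[0,0,-0.03,0],[0,0,-0.02,0],[0,0,-0.01,0],[0,0,-0.003,0],[0,0,-0.001,0],[0,0,-0.001,0],[0,0,0,0],[0,0,0,0]]'
python3 -m pendant '[[0,0,-0.001,0],[0,0,0,0],[0,0,0,0]]'
```

```text
clock: 12.68
eef_pos: [0.4706, 0.1614, 0.0383]
tcp_rot: [[0.988, -0.151, 0.002], [-0.151, -0.988, 0.0], [0.002, -0.001, -1.0]]
ft_force: [-0.5, -0.1, -0.7]
gripper_width: 0.247
grip_force: 24.7
clock: 12.93
eef_pos: [0.4701, 0.1613, 0.0365]
tcp_rot: [[0.988, -0.151, 0.0], [-0.151, -0.988, 0.0], [0.0, -0.0, -1.0]]
ft_force: [0.3, -0.5, -0.6]
gripper_width: 0.239
grip_force: 24.7
```

```bash
python3 -m pendant '[[0,0,-0.001,0],[0,0,0,0],[0,0,0,0]]';python3 -m pendant '[[0,0,-0.0005,0],[0,0,0,0],[0,0,0,0]]'
```

```text
clock: 13.18
eef_pos: [0.4702, 0.1614, 0.0356]
tcp_rot: [[0.988, -0.151, 0.0], [-0.151, -0.988, 0.0], [0.0, -0.0, -1.0]]
ft_force: [-1.5, 0.2, 4.6]
gripper_width: 0.243
grip_force: 25.5
clock: 13.43
eef_pos: [0.4702, 0.1614, 0.0355]
tcp_rot: [[0.988, -0.151, 0.001], [-0.151, -0.988, 0.0], [0.001, -0.0, -1.0]]
ft_force: [-5.0, -1.6, 14.1]
gripper_width: 0.242
grip_force: 26.2
```

```bash
python3 -m pendant '[[0,0,0,0],[0,0,0,0],[0,0,0,0]]' 0.034
python3 -m pendant '[[0,0,0.01,0],[0,0,0.025,0],[0,0,0.04,0],[0,0,0.04,0],[0,0,0.04,0]]'
python3 -m pendant '[[0.0034,-0.039,0,-3.6],[0.0034,-0.039,0,-3.6],[0.0034,-0.039,0,0],[0.0034,-0.039,0,0],[0.0034,-0.039,0,0],[0.0034,-0.039,0,0],[0.0034,-0.039,0,0],[0.0034,-0.039,0,0],[0.0034,-0.039,0,0],[0.0034,-0.039,0,0],[0.0034,-0.039,0,0],[0.0034,-0.039,0,0],[0.0034,-0.027,0,0],[0,-0.01,0,0],[0,0,0,0],[0,0,0,0],[0,0,0,0]]' 0.05
python3 look.py wrist w5
python3 look.py top t5
cat > pen.py <<'E'
import sys
from h import *
f,x,y,z=sys.argv[1],*map(float,sys.argv[2:5])
s=pickle.load(open(f"pics/{f}.pkl","rb"));W=cloud(s)
m=(abs(W[...,2]-z-.005)<.008)&(np.hypot(W[...,0]-x,W[...,1]-y)<.085)
k,l,st,c=cv2.connectedComponentsWithStats(m.astype(np.uint8));i=1+st[1:,4].argmax()
q=W[l==i];r=cv2.minAreaRect((q[:,:2]*1000).astype(np.float32));b=cv2.boxPoints(r)
e=max([b[1]-b[0],b[2]-b[1]],key=np.linalg.norm)
print(f,np.round(r[0],1),np.round(r[1],1),"ang",np.degrees(np.arctan2(e[1],e[0]))%180,len(q),"ztop",np.percentile(q[:,2],97))
E
python3 pen.py w5 .514 -.344 .011; python3 pen.py t5 .470 .161 .034
```

```text
clock: 13.68
eef_pos: [0.47, 0.1613, 0.0347]
tcp_rot: [[0.988, -0.151, -0.0], [-0.151, -0.988, 0.0], [-0.0, -0.0, -1.0]]
ft_force: [0.9, 0.2, 0.5]
gripper_width: 0.395
grip_force: 0.0
clock: 14.1
eef_pos: [0.4694, 0.1612, 0.1923]
tcp_rot: [[0.988, -0.151, -0.0], [-0.151, -0.988, 0.0], [-0.0, -0.0, -1.0]]
ft_force: [1.5, 0.8, 0.4]
gripper_width: 0.4
grip_force: 0.0
clock: 15.52
eef_pos: [0.5142, -0.3426, 0.1902]
tcp_rot: [[0.962, -0.273, 0.0], [-0.273, -0.962, 0.0], [0.0, -0.0, -1.0]]
ft_force: [0.1, 0.7, -0.2]
gripper_width: 0.585
grip_force: 0.0
t 15.5667 [ 0.5143 -0.3424  0.1902] yawY -105.84 w 0.5858910806302138
t 15.6167 [ 0.5144 -0.3425  0.1903] yawY -105.83 w 0.5830881614058527
w5 [ 512.4 -343.6] [ 21.4 131.8] ang 163.9514 2321 ztop 0.022977410966233836
t5 [472.  171.7] [114.  152.2] ang 170.7857 1022 ztop 0.04577528592426363
```

```bash
python3 -m pendant '[[-0.0015,-0.001,-0.03,0],[0,0,-0.035,0],[0,0,-0.035,0],[0,0,-0.035,0],[0,0,-0.02,0],[0,0,-0.013,0],[0,0,-0.007,0],[0,0,-0.003,0],[0,0,0,0],[0,0,0,0]]'
python3 -m pendant '[[0,0,0,0],[0,0,0,0],[0,0,0,0],[0,0,0,0],[0,0,0,0],[0,0,0,0],[0,0,0,0]]' 0.012 25
```

```text
clock: 16.45
eef_pos: [0.5133, -0.345, 0.0132]
tcp_rot: [[0.962, -0.274, 0.002], [-0.274, -0.962, -0.001], [0.002, 0.001, -1.0]]
ft_force: [-0.2, -0.4, 0.7]
gripper_width: 0.587
grip_force: 0.0
clock: 17.03
eef_pos: [0.513, -0.345, 0.0127]
tcp_rot: [[0.962, -0.274, 0.001], [-0.274, -0.962, -0.001], [0.001, 0.0, -1.0]]
ft_force: [-1.0, 0.5, 6.4]
gripper_width: 0.247
grip_force: 24.9
```

```bash
python3 - <<'E'
from h import *
s=pickle.load(open("pics/t5.pkl","rb"));cv2.imwrite("pics/t5c.png",cv2.resize(s["pixels"][100:250,80:290],None,fx=3.6,fy=3.6,interpolation=cv2.INTER_CUBIC)[:,:,::-1])
E
```

```text
(no output)
```

View pics/t5c.png

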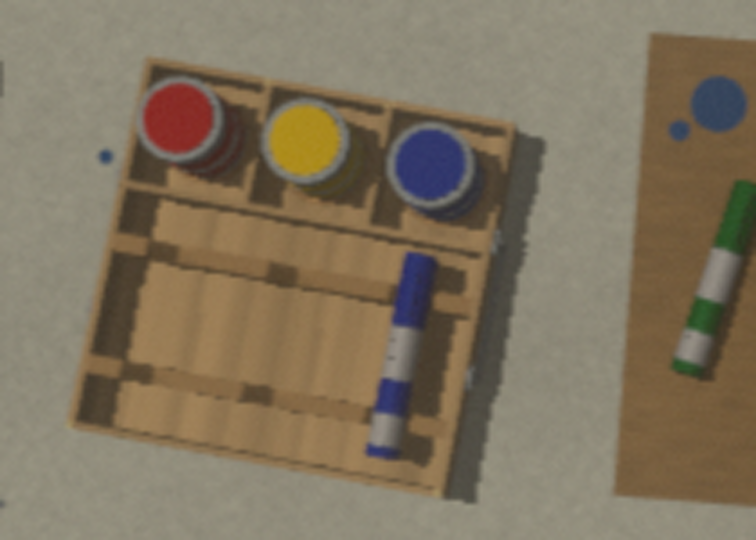

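Crop: the blue pen at (400,355) is cradled in both blue notches, and the tins are all upright. Carrying red now.

```bash
python3 -m pendant '[[0,0,0.01,0],[0,0,0.03,0],[0,0,0.04,0],[0,0,0.04,0]]'
python3 -m pendant '[[-0.001,0.0375,0,3.5],[-0.001,0.0375,0,3.5],[-0.001,0.0375,0,0],[-0.001,0.0375,0,0],[-0.001,0.0375,0,0],[-0.001,0.0375,0,0],[-0.001,0.0375,0,0],[-0.001,0.0375,0,0],[-0.001,0.0375,0,0],[-0.001,0.0375,0,0],[-0.001,0.0375,0,0],[-0.001,0.0375,0,0],[-0.001,0.0375,0,0],[-0.001,0.0375,0,0],[-0.001,0.0375,0,0],[-0.001,0.0375,0,0],[-0.002,0.0375,0,0],[0,0.02,0,0],[0,0.005,0,0],[0,0,0,0]]'
python3 -m pendant '[[0,0,0,0],[0,0,0,0]]'
```

```text
clock: 17.37
eef_pos: [0.5122, -0.3443, 0.1335]
tcp_rot: [[0.962, -0.274, -0.001], [-0.274, -0.962, 0.001], [-0.001, -0.001, -1.0]]
ft_force: [-0.0, -0.4, 0.8]
gripper_width: 0.249
grip_force: 24.6
clock: 19.03
eef_pos: [0.4944, 0.3191, 0.1322]
tcp_rot: [[0.988, -0.153, 0.0], [-0.153, -0.988, 0.0], [0.0, -0.0, -1.0]]
ft_force: [0.7, 0.1, 0.2]
gripper_width: 0.247
grip_force: 24.7
clock: 19.2
eef_pos: [0.4949, 0.3168, 0.1321]
tcp_rot: [[0.988, -0.156, 0.0], [-0.156, -0.988, -0.0], [0.0, -0.0, -1.0]]
ft_force: [0.3, -1.5, -0.5]
gripper_width: 0.244
grip_force: 24.7
```

```bash
python3 -m pendant '[[0,0.001,-0.03,0],[0,0,-0.03,0],[0,0,-0.02,0],[0,0,-0.01,0],[0,0,-0.003,0],[0,0,-0.001,0],[0,0,-0.001,0],[0,0,0,0],[0,0,0,0]]'
python3 -m pendant '[[0,0,-0.001,0],[0,0,0,0],[0,0,0,0]]'
python3 -m pendant '[[0,0,-0.0005,0],[0,0,0,0],[0,0,0,0]]'
```

```text
clock: 19.95
eef_pos: [0.4952, 0.319, 0.0379]
tcp_rot: [[0.988, -0.155, 0.002], [-0.155, -0.988, 0.001], [0.001, -0.001, -1.0]]
ft_force: [1.2, -0.4, 0.1]
gripper_width: 0.243
grip_force: 24.7
clock: 20.2
eef_pos: [0.4947, 0.3189, 0.036]
tcp_rot: [[0.988, -0.155, 0.0], [-0.155, -0.988, 0.0], [0.0, -0.0, -1.0]]
ft_force: [0.3, 0.8, 0.2]
gripper_width: 0.241
grip_force: 24.7
clock: 20.45
eef_pos: [0.4949, 0.3191, 0.0355]
tcp_rot: [[0.988, -0.155, 0.001], [-0.155, -0.988, 0.001], [0.0, -0.001, -1.0]]
ft_force: [0.6, 2.3, 3.6]
gripper_width: 0.244
grip_force: 25.1
```

```bash
python3 -m pendant '[[0,0,-0.0005,0],[0,0,0,0],[0,0,0,0]]'; python3 -m pendant '[[0,0,0,0],[0,0,0,0],[0,0,0,0]]' 0.034
python3 -m pendant '[[0,0,0.01,0],[0,0,0.025,0],[0,0,0.04,0],[0,0,0.04,0],[0,0,0.04,0]]'
python3 -m pendant '[[0.0015,-0.039,0,-1.2],[0.0015,-0.039,0,0],[0.0015,-0.039,0,0],[0.0015,-0.039,0,0],[0.0015,-0.039,0,0],[0.0015,-0.039,0,0],[0.0015,-0.039,0,0],[0.0015,-0.039,0,0],[0.0015,-0.039,0,0],[0.0015,-0.039,0,0],[0.0015,-0.039,0,0],[0.0015,-0.039,0,0],[0,-0.037,0,0],[0,-0.01,0,0],[0,0,0,0],[0,0,0,0],[0,0,0,0]]' 0.05
python3 look.py wrist w6; python3 look.py top t6
python3 pen.py w6 .513 -.196 .011
```

```text
clock: 20.7
eef_pos: [0.4949, 0.3192, 0.0353]
tcp_rot: [[0.988, -0.155, 0.001], [-0.155, -0.988, 0.001], [0.001, -0.001, -1.0]]
ft_force: [-1.1, 3.4, 7.3]
gripper_width: 0.245
grip_force: 25.4
clock: 20.95
eef_pos: [0.4946, 0.3186, 0.0345]
tcp_rot: [[0.988, -0.155, -0.0], [-0.155, -0.988, -0.0], [-0.0, 0.0, -1.0]]
ft_force: [0.5, 0.1, -0.2]
gripper_width: 0.395
grip_force: 0.0
clock: 21.37
eef_pos: [0.4942, 0.3185, 0.1922]
tcp_rot: [[0.988, -0.155, -0.0], [-0.155, -0.988, -0.0], [-0.0, 0.0, -1.0]]
ft_force: [0.3, 0.2, 0.1]
gripper_width: 0.397
grip_force: 0.0
clock: 22.78
eef_pos: [0.5127, -0.1952, 0.1901]
tcp_rot: [[0.985, -0.175, 0.0], [-0.175, -0.985, 0.0], [0.0, -0.0, -1.0]]
ft_force: [-0.1, 0.2, 0.7]
gripper_width: 0.583
grip_force: 0.0
t 22.8333 [ 0.5128 -0.195   0.1901] yawY -100.04 w 0.5820347233500578
t 22.8833 [ 0.5128 -0.1949  0.1901] yawY -100.02 w 0.5855186112476872
w6 [ 512.8 -195.7] [ 21.9 132.2] ang 169.45187 2355 ztop 0.02312850273186793
```

View pics/w6.png

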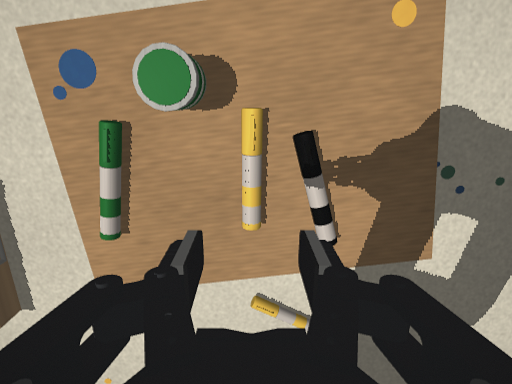

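View pics/t6.png

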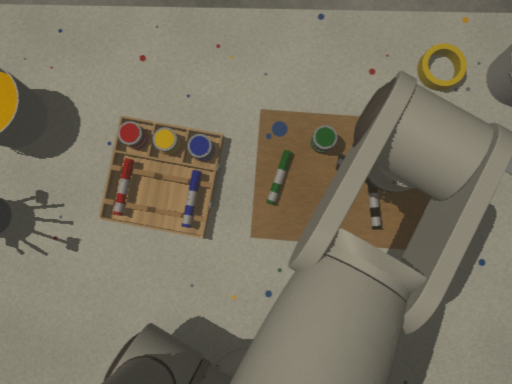

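Wrist view: the large yellow pen (252,170) is centred and aligned, with the black pen 12 mm clear of the finger, so I'll narrow the opening. Top view: red (123,187) and blue (191,198) pens are both cradled.

```bash
python3 -m pendant '[[0,-0.0005,-0.03,0],[0,0,-0.035,0],[0,0,-0.035,0],[0,0,-0.035,0],[0,0,-0.02,0],[0,0,-0.013,0],[0,0,-0.007,0],[0,0,-0.003,0],[0,0,0,0],[0,0,0,0]]' 0.04
python3 -m pendant '[[0,0,0,0],[0,0,0,0],[0,0,0,0],[0,0,0,0],[0,0,0,0],[0,0,0,0],[0,0,0,0]]' 0.012 25
```

```text
clock: 23.72
eef_pos: [0.5133, -0.1966, 0.0128]
tcp_rot: [[0.985, -0.175, 0.001], [-0.175, -0.985, -0.001], [0.001, 0.0, -1.0]]
ft_force: [-0.1, 0.5, 0.0]
gripper_width: 0.471
grip_force: 0.0
clock: 24.3
eef_pos: [0.5132, -0.1969, 0.0128]
tcp_rot: [[0.984, -0.176, 0.002], [-0.176, -0.984, -0.001], [0.002, 0.0, -1.0]]
ft_force: [-0.7, 1.9, 6.1]
gripper_width: 0.244
grip_force: 25.1
```

```bash
python3 -m pendant '[[0,0,0.01,0],[0,0,0.03,0],[0,0,0.04,0],[0,0,0.04,0],[-0.0027,0.0375,0,1.3],[-0.0027,0.0375,0,0],[-0.0027,0.0375,0,0],[-0.0027,0.0375,0,0],[-0.0027,0.0375,0,0],[-0.0027,0.0375,0,0],[-0.0027,0.0375,0,0],[-0.0027,0.0375,0,0],[-0.0027,0.0375,0,0],[-0.0027,0.0375,0,0],[-0.0027,0.0375,0,0],[-0.001,0.0185,0,0],[0,0.005,0,0],[0,0,0,0],[0,0,0,0],[0,0,0,0]]'
python3 -m pendant '[[0,0,-0.03,0],[0,0,-0.03,0],[0,0,-0.02,0],[0,0,0,0],[0,0,0,0]]'
```

```text
clock: 25.97
eef_pos: [0.4822, 0.2383, 0.1321]
tcp_rot: [[0.988, -0.154, 0.0], [-0.154, -0.988, -0.0], [0.0, 0.0, -1.0]]
ft_force: [0.0, 1.5, -1.0]
gripper_width: 0.247
grip_force: 24.7
clock: 26.38
eef_pos: [0.482, 0.2383, 0.0518]
tcp_rot: [[0.988, -0.154, -0.001], [-0.154, -0.988, -0.0], [-0.001, 0.001, -1.0]]
ft_force: [0.2, -0.5, 0.5]
gripper_width: 0.243
grip_force: 24.7
```

```bash
python3 -m pendant '[[0,0.001,-0.008,0],[0,0,-0.004,0],[0,0,-0.002,0],[0,0,-0.001,0],[0,0,-0.0005,0],[0,0,0,0],[0,0,0,0]]'
python3 -m pendant '[[0,0,-0.0005,0],[0,0,0,0],[0,0,0,0]]'
```

```text
clock: 26.97
eef_pos: [0.4821, 0.2404, 0.0365]
tcp_rot: [[0.988, -0.153, 0.0], [-0.153, -0.988, 0.0], [0.0, -0.0, -1.0]]
ft_force: [0.7, -0.8, -0.3]
gripper_width: 0.244
grip_force: 24.7
clock: 27.22
eef_pos: [0.482, 0.2403, 0.0358]
tcp_rot: [[0.988, -0.153, 0.0], [-0.153, -0.988, 0.0], [0.0, -0.0, -1.0]]
ft_force: [0.0, -0.3, -1.4]
gripper_width: 0.25
grip_force: 24.7
```

```bash
python3 -m pendant '[[0,0,-0.0005,0],[0,0,0,0],[0,0,-0.0005,0],[0,0,0,0],[0,0,0,0]]'
```

```text
clock: 27.63
eef_pos: [0.4821, 0.2404, 0.0353]
tcp_rot: [[0.988, -0.153, 0.001], [-0.153, -0.988, 0.0], [0.0, -0.0, -1.0]]
ft_force: [-3.1, -0.1, 9.1]
gripper_width: 0.248
grip_force: 25.6
```

Seated. Next: release, retreat and check.

```bash
python3 -m pendant '[[0,0,0,0],[0,0,0,0],[0,0,0,0],[0,0,0,0]]' 0.034
python3 -m pendant '[[0,0,0.01,0],[0,0,0.025,0],[0,0,0.04,0],[0,0,0.04,0],[0,0,0.04,0],[0,-0.04,0,0],[0,-0.04,0,0],[0,-0.04,0,0],[0,-0.04,0,0],[0,-0.04,0,0],[0,-0.04,0,0],[0,-0.04,0,0],[0,-0.04,0,0],[0,-0.04,0,0],[0,-0.04,0,0],[0,-0.04,0,0],[0,0,0,0],[0,0,0,0],[0,0,0,0]]'
python3 look.py top t7
python3 - <<'E'
from h import *
s=pickle.load(open("pics/t7.pkl","rb"));W=cloud(s);hsv=cv2.cvtColor(s["pixels"],cv2.COLOR_RGB2HSV)
a=np.radians(-9);R=np.array([[np.cos(a),-np.sin(a)],[np.sin(a),np.cos(a)]])
m=(W[...,2]>.0375)&(W[...,2]<.056);m[:,:95]=0;m[:,230:]=0
m=m.copy()
B=(W[...,:2]*1000-[522,233.2])@R
for n,y in [("blue",-80),("yel",0),("red",80)]:
    k=m&(abs(B[...,1]-y)<25)&(B[...,0]<35)&(B[...,0]>-115);q=B[k];print(n,cv2.minAreaRect(q.astype(np.float32)),np.percentile(W[k][:,2],95))
cv2.imwrite("pics/t7c.png",cv2.resize(s["pixels"][100:250,80:290],None,fx=3.6,fy=3.6,interpolation=cv2.INTER_CUBIC)[:,:,::-1])
E
```

```text
clock: 27.97
eef_pos: [0.4819, 0.2403, 0.0346]
tcp_rot: [[0.988, -0.153, -0.0], [-0.153, -0.988, 0.0], [-0.0, -0.0, -1.0]]
ft_force: [0.7, -0.2, -0.6]
gripper_width: 0.397
grip_force: 0.0
clock: 29.55
eef_pos: [0.4819, -0.1995, 0.1901]
tcp_rot: [[0.988, -0.154, 0.0], [-0.154, -0.988, 0.0], [0.0, -0.0, -1.0]]
ft_force: [-0.4, 0.0, 0.8]
gripper_width: 0.398
grip_force: 0.0
t 29.6 [ 0.482  -0.1989  0.1901] yawY -98.78 w 0.3996865630464118
blue ((-38.190940856933594, -85.55599975585938), (131.1897735595703, 33.18479919433594), 0.02049485221505165) 0.04669060386858868
yel ((-39.07270812988281, 5.126557350158691), (131.89877319335938, 29.839323043823242), 1.1792669296264648) 0.04673651846783825
red ((-38.87744140625, 74.30294799804688), (131.9230194091797, 43.02939224243164), 5.49871826171875) 0.04702346990386064
```

View pics/t7c.png

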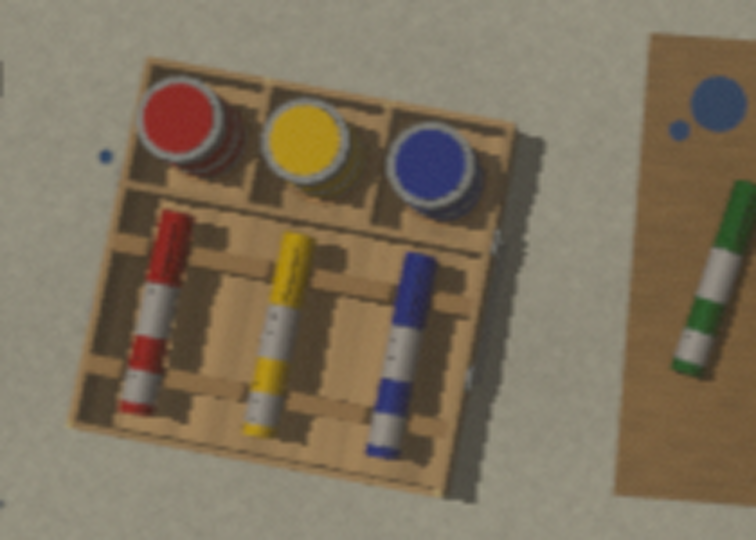

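All three pens lie cradled at red (157,312), yellow (280,335) and blue (400,355). Each is centred at box x ≈ -39 with tops ≈ 46 mm, and the tins are upright. Handing in.

```bash
python3 -c "
from plant import manip
print(manip.close_job())"
```

```text
the job is handed in; nothing more can be done
None
```

The job is handed in: the yellow tin stands in the middle bay, and the blue, red and yellow pens lie cradled in front of their own tins, all set down gently and released at about 30 s of the 99 s allowed.

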